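Set up the spring-launcher knock-down shot

ROBOT

A 6-joint arm with a two-finger parallel gripper is mounted at the origin on the work surface. World frame = base frame: x ahead of the robot, y to its left, z up, the work surface at z = 0. Lengths are in mm, angles in rad, forces in N, time in s.
With the tool pointing down it reaches from about 275 to 725 mm from the base axis. Payload 5.6 kg.
Tool frame: the origin (TCP) lies at the very end of the fingers, on their centre line; the grasp point (between the pads) lies 19 mm behind it (r.grip_depth is the z of the grasp point in the tool frame, in mm); z points along the fingers, x is the direction in which the jaws open and shut, and the axes are right-handed (so a half turn about z gives the same grasp; the last joint's range is limited). The gripper opens to 85 mm and grips with 20 to 120 N. Pads are 22 mm wide; open, the fingers measure 114 mm over their backs; the gripper's body (76 mm by 85 mm) begins 54 mm behind the grasp point. The pads swing forward as they close: fully open they stand 13 mm farther back than shut.
Start: joints at [-0.819, 0.255, 0.108, 0, -1.424, -0.285], TCP at [247.534, -491.141, 231.283] pointing down, gripper open.
Joint ranges: [-2.95, 2.95], [-1.21, 1.97], [-1.09, 1.5], [-2.87, 1.71], [-2.94, -0.07], [-3.05, 3.05]. Speed limits (rad/s): [2.57, 2.57, 3.14, 3.14, 3.14, 3.14].

INTERFACE

Orientations are given as a unit quaternion [w, x, y, z].
In Python, from workcell import r, imaging gives the robot as it stands.
- The arm moves only by the tool servo_tool, never from a script. Its argument "plan" is a list that holds one entry, the list of rows, each a list of 7 numbers: the shift along the tool's x, y, z in mm, then the turn, a rotation vector about the tool's x, y, z in rad, then the opening in per cent of the stroke, from 0 (shut) to 100 (fully open). A call has 1 to 20 rows; each row shifts and turns the commanded pose from where the row before left it, along the tool's axes as they then stand; what a row does not reach is not made up. A row lasts 1/12 s, in which the tool goes at most 41.7 mm and 7.16 degrees, less where a joint would pass 70% of its speed; a pose out of reach is approached as far as the arm can. A call with a gripper value outside its range is refused whole. The fingers move at their own pace and stop on an object; the grip force is fixed at half the most. Time passes only in rows, so rows that do not move let the fingers close. It gives the time, the measured TCP pose, the force and the opening at its end, in the units of the state.
- r.get_obs(): the state, without advancing time (a new reading comes with each control period).
- imaging.snapshot(name): name is "scene" or "top"; returns the picture (480x640x3 uint8, blue, green, red); there is no depth.
- imaging.camera_info(name): a dict with "mtx" (3x3 intrinsics, pixels), "R" (3x3) and "t" (3): a world point X has camera coordinates R X + t. Camera axes: x right, y down, z forward; pixel columns grow to the right and rows downward; lengths in mm; the calibration is good to about 2 mm. A picture is of the moment at which its call begins. camera_info takes no time and is no camera call.
- r.finish_job(): hands the job in, once; it reports no verdict.
The state is a dict: "time": time; "qpos": joint angles; "joint_vel": joint speeds; "joint_efforts": joint torques, N m; "eef_pos": TCP position; "tcp_rot": TCP orientation; "contact_force": force on the tool from outside, world axes, zero at the start; "ft_torque": the same for the moment, N m; "grip_width": finger opening in mm.
Only numpy, scipy, OpenCV 4.12 (cv2) and the standard library are available. Lean on these libraries where they do the work, as an engineer would, in place of code of your own. Each camera call takes 0.05 s, during which the arm holds its last target.

TASK

Set up the knock-down shot: stack the green-lidded case squarely on the blue-lidded one that stands at the end of the launcher board, then the red-lidded case squarely on top of the green one. Then draw the launcher's yellow handle back against its spring until its red pointer lines up with the line on the orange marker clip, and finish while holding it there, without letting go. Leave everything else on the bench where it is.

Things in the scene. Friction and masses are not known exactly. Their poses are not given: they have to be found in the camera images.
- rig: White launcher board 100 (x) x 440 (y) x 12 mm, fixed. Origin: centre of its underside, z up, y along the board towards the column. On it: blue spring housing 56 x 70 mm, y -70 to 0 mm, top 62 mm above the bench; two 14 mm high guide rails, y 5 to 110 mm; a 10 mm steel rod, axis 37 mm above the bench, leaves the housing's back (-y) and carries the yellow handle. Beside it a ticked paper strip.
- pad (a point): Centre of the black pad on the baseboard's top face where the column stands, 165 mm from the board's centre along its +y, 12 mm above the bench.
- base_case: Closed component case, white with a blue lid, 80 x 52 x 36 mm (x, y, z), about 0.1-0.2 kg, rigid, same footprint top and bottom. Origin at the centre of its underside; x along the 80 mm side, z up. Loose; stands on the pad, its long side across the board: the bottom of the column.
- green_case: Closed component case, white with a green lid, 80 x 52 x 36 mm (x, y, z), about 0.1-0.2 kg, rigid, same footprint top and bottom. Origin at the centre of its underside; x along the 80 mm side, z up. Lies on the bench in one of three places; to go second in the column.
- red_case: Closed component case, white with a red lid, 80 x 52 x 36 mm (x, y, z), about 0.1-0.2 kg, rigid, same footprint top and bottom. Origin at the centre of its underside; x along the 80 mm side, z up. Lies on the bench in one of three places; to go third, on top of the column.
- handle: Yellow upright grip on the rod's end, 26 (x) x 14 (y) x 58 mm. Origin: centre of its underside, 22 mm above the bench (top 80 mm above it); axes as the board's. Drawn along the board's -y. At rest its front face is 58 mm behind the housing; clear above and on all sides. A red pointer, 3 mm wide, sticks out at its foot towards the board's +x.
- pointer (a point): Tip of the red pointer on the handle, 32 mm to the board's +x of the handle's centre, 22 mm above the bench; moves with the handle.
- mark: Orange marker clip on the board's +x edge, 18 x 22 x 8 mm, fixed; its place along the board varies. A black line 3 mm wide across its top, and an orange one onto the board, run along its x. Origin: on that line, at the board's top; axes as the board's. Pointer at the mark: pointer and this origin equally far along the board's y.
- plunger (a joint): Draw of the launcher slide in m: 0 at rest, grows as the handle is pulled along the board's -y, stop at 0.085. The mark needs 0.045 to 0.070. The spring pulls back with 3.6 N at 0 plus 1.2 N per 10 mm (about 9 to 12 N at the mark); no latch: let go and it flies back.
- grey_case: Closed component case, white with a grey lid, 80 x 52 x 36 mm (x, y, z), about 0.1-0.2 kg, rigid, same footprint top and bottom. Origin at the centre of its underside; x along the 80 mm side, z up. Not needed; lies in one of the three places; leave alone.
- puck: Loose wooden puck 34 x 30 x 20 mm between the guide rails in front of the rod; leave alone. Origin at the centre of its underside.
- meter: Loose black meter 130 x 75 x 34 mm on the left; leave alone. Origin at the centre of its underside.
- lamp_holder: Loose lamp holder, wooden foot 70 x 50 mm, 59 mm high, on the right; leave alone. Origin at the centre of its underside.
- brass_weight: Loose brass weight, 44 mm diameter, 56 mm high, on the right; leave alone. Origin at the centre of its underside.
There are look-alikes about, which are no part of the job. What is shaped like the green_case but black is not meant.

How it is judged (in metres and radians):
On the way, in this order (a step that is already met when the one before it is completed fails the run):
1. the green-lidded case stands squarely on the blue-lidded one, released (horizontal distance between green_case and base_case below 0.01 m and z of green_case in the frame of base_case between 0.032 and 0.039 m and angle between the x axis of green_case and the x axis of base_case, either way round below 0.17 rad and angle between green_case's own z axis and vertical below 0.06 rad and contact force between the fingers and green_case below 0.1 N and linear speed of green_case below 0.03 m/s), for 0.2 s.
2. the red-lidded case stands squarely on the green-lidded one, released (all of step 1 and horizontal distance between red_case and green_case below 0.01 m and z of red_case in the frame of green_case between 0.032 and 0.039 m and angle between the x axis of red_case and the x axis of green_case, either way round below 0.17 rad and angle between red_case's own z axis and vertical below 0.06 rad and contact force between the fingers and red_case below 0.1 N and linear speed of red_case below 0.03 m/s), for 0.2 s.
3. the slide is drawn so that its pointer is at the mark, held by the gripper (y of pointer in the frame of mark between -0.005 and 0.005 m and velocity of joint plunger between -0.02 and 0.02 m/s and contact force between the fingers and handle above 2 N), for 0.3 s.
At the end, for the whole second after the job is handed in: Blue case on its pad (12 mm), green on blue, red on green: each upright, at rest, released, centred within 10 mm and square within 0.17 rad; the gripper still holds the yellow handle (over 2 N), at rest, its pointer within 5 mm of the marker line along the board (all of step 2 and all of step 3 and horizontal distance between base_case and pad below 0.012 m and angle between base_case's own z axis and vertical below 0.06 rad and angle between the x axis of base_case and the x axis of rig, either way round below 0.17 rad); the arm keeps its last pose, push and grip.
It fails at once if the grey-lidded case is moved more than 30 mm (distance of grey_case from where it was at the start of the episode above 0.03 m).
It fails at once if the wooden puck is moved more than 30 mm (distance of puck from where it was at the start of the episode above 0.03 m).
It fails at once if the meter is moved more than 30 mm (distance of meter from where it was at the start of the episode above 0.03 m).
It fails at once if the lamp holder is moved more than 30 mm (distance of lamp_holder from where it was at the start of the episode above 0.03 m).
It fails at once if the brass weight is moved more than 30 mm (distance of brass_weight from where it was at the start of the episode above 0.03 m).
It also fails if it takes over 72 s, if anything falls off the work surface, if the arm or the gripper's body presses on something with over 40 N, if the wrist force passes 120 N, or if a joint passes its speed limit or range.

## Working session

There is one attempt and no reset: what is moved stays moved. The work goes in short steps, Python scripts to look and compute and a tool call to move; the robot and the scene stay as the last step left them, time stands still between calls to the robot, and variables do not carry over. Pictures are saved under pics/ and viewed, and the job is handed in when it is done.

Besides the shell and the picture viewer there is one more tool, called after ">>>" by a JSON object that holds its "op" and its "data", one argument or row to a line. servo_tool: Moves the arm, as the interface text tells. Its arguments: {"type":"object","properties":{"plan":{"type":"array"}},"required":["plan"]}

```bash
mkdir -p pics; ls
python3 - <<'E'
from workcell import r, imaging
import cv2
for n in ("scene","top"):
    im=imaging.snapshot(n); cv2.imwrite(f"pics/{n}0.png",im)
    c=imaging.camera_info(n); print(n,c)
print(r.get_obs(), r.grip_depth)
E
```

```text
pics
scene {'mtx': array([[449.73388456,   0.        , 323.46150888],
       [  0.        , 449.73388456, 240.13539532],
       [  0.        ,   0.        ,   1.        ]]), 'R': array([[ 0.47412467,  0.88038208, -0.01154131],
       [ 0.68029565, -0.37462772, -0.62996182],
       [-0.55893079,  0.29082894, -0.77654034]]), 't': array([-243.75450712, -320.38137271, 1190.78384513])}
top {'mtx': array([[492.437654  ,   0.        , 320.72403827],
       [  0.        , 492.437654  , 239.64596559],
       [  0.        ,   0.        ,   1.        ]]), 'R': array([[ 8.39147267e-04, -9.99995428e-01, -2.90520365e-03],
       [-9.97381835e-01, -6.26870874e-04, -7.23123946e-02],
       [ 7.23102428e-02,  2.95827810e-03, -9.97377801e-01]]), 't': array([  11.88295592,  542.23292602, 1078.30617683])}
{'time': 0.1, 'qpos': array([-8.19404956e-01,  2.55707613e-01,  1.07157707e-01, -4.19695965e-04,
       -1.42387465e+00, -2.84614184e-01]), 'joint_vel': array([ 0.00105876, -0.00043442,  0.00345006,  0.00328075, -0.00148517,
       -0.00021725]), 'joint_efforts': array([-2.85611604e-03, -3.87602699e+01,  2.38475311e+01,  5.37785724e+00,
       -3.73889940e-03,  5.67484705e-06]), 'eef_pos': array([ 247.37617058, -490.75548844,  230.4855657 ]), 'tcp_rot': array([-7.30341930e-04,  5.24425496e-01,  8.51455925e-01,  4.15291727e-04]), 'contact_force': array([ 0.415051  ,  0.09133582, -0.28946844]), 'ft_torque': array([-0.00942361, -0.00918835,  0.02989961]), 'grip_width': 85.57416251156833} -18.700000000000003
```

View pics/top0.png

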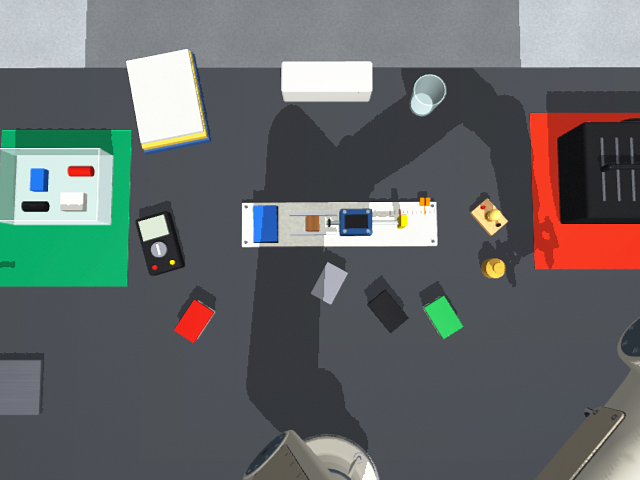

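View pics/scene0.png

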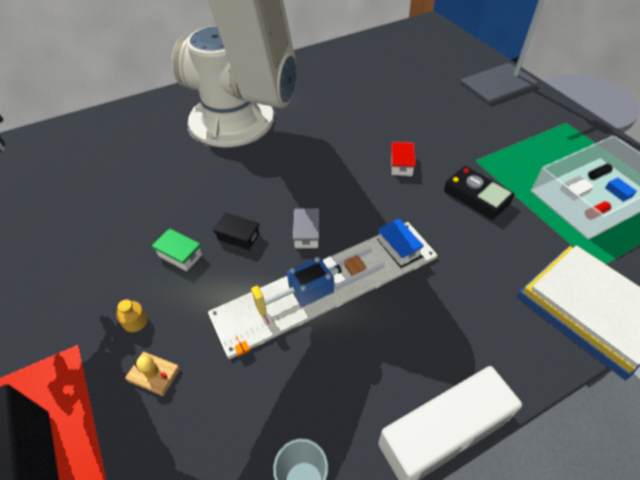

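```bash
cat > h.py <<'E'
from workcell import r, imaging
import cv2, numpy as np
from scipy.spatial.transform import Rotation as Ro
def ray(n,uv,z):
    c=imaging.camera_info(n); R,t,K=c["R"],c["t"],c["mtx"]
    C=-R.T@t; d=R.T@np.linalg.inv(K)@np.array([uv[0],uv[1],1.])
    return C+d*(z-C[2])/d[2]
def proj(n,X):
    c=imaging.camera_info(n); p=c["mtx"]@(c["R"]@np.array(X,float)+c["t"]); return p[:2]/p[2]
HSV={"red":[((0,150,90),(6,255,255)),((172,150,90),(179,255,255))],"green":[((45,120,80),(80,255,255))],"blue":[((100,150,70),(125,255,255))],
"yellow":[((22,150,120),(34,255,255))],"orange":[((8,200,150),(19,255,255))]}
def mask(im,col,box):
    h=cv2.cvtColor(im,cv2.COLOR_BGR2HSV); m=np.zeros(h.shape[:2],np.uint8)
    for a,b in HSV[col]: m|=cv2.inRange(h,a,b)
    k=np.zeros_like(m); x0,y0,x1,y1=box; k[y0:y1,x0:x1]=255
    return m&k
def big(m):
    cs,_=cv2.findContours(m,cv2.RETR_EXTERNAL,cv2.CHAIN_APPROX_NONE); return max(cs,key=cv2.contourArea)
def lid(n,im,col,box,z):
    c=big(mask(im,col,box)).reshape(-1,2)
    P=np.array([ray(n,p,z)[:2] for p in c])
    (cx,cy),(w,h),a=cv2.minAreaRect(P.astype(np.float32))
    if w<h: w,h,a=h,w,a+90
    a=(a+90)%180-90
    return round(cx,1),round(cy,1),round(w,1),round(h,1),"long axis deg",round(a,1)
E
python3 - <<'E'
from h import *
T=cv2.imread("pics/top0.png");S=cv2.imread("pics/scene0.png")
for col,bt,bs,z in [("red",(160,280,230,360),(380,130,425,180),36),("green",(410,280,480,350),(140,220,210,280),36),("blue",(245,195,285,250),(370,210,430,260),48)]:
    print(col,lid("top",T,col,bt,z),lid("scene",S,col,bs,z))
def up(n,im,box,f):
    x0,y0,x1,y1=box; cv2.imwrite(f"pics/{n}.png",cv2.resize(im[y0:y1,x0:x1],None,fx=f,fy=f,interpolation=cv2.INTER_CUBIC))
up("t_board",T,(235,190,445,255),3.8)
up("s_board",S,(195,200,445,365),3.2)
E
```

```text
red (364.3, 288.5, 80.2, 52.0, 'long axis deg', -33.0) (368.0, 287.7, 86.1, 54.1, 'long axis deg', -32.5)
green (373.7, -253.8, 80.1, 53.0, 'long axis deg', 31.6) (377.7, -253.4, 84.8, 55.2, 'long axis deg', 33.0)
blue (575.3, 133.0, 79.6, 51.7, 'long axis deg', 2.5) (580.1, 134.0, 83.1, 55.6, 'long axis deg', 3.4)
```

View pics/t_board.png

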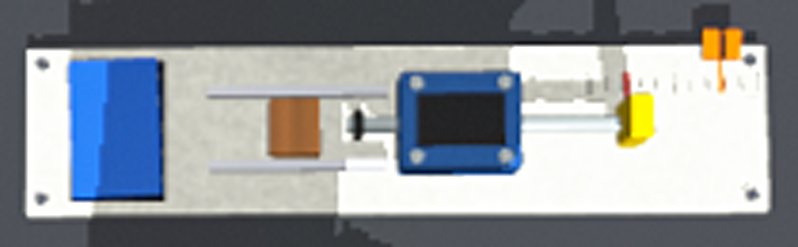

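View pics/s_board.png

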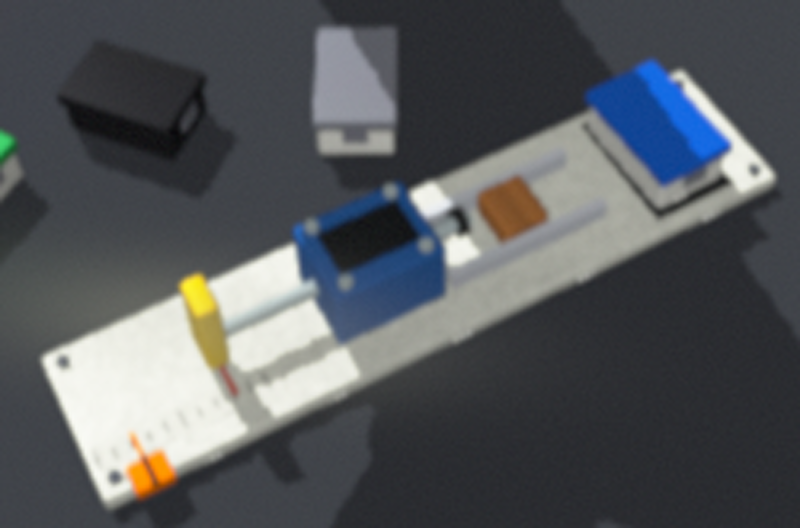

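```bash
cat >> h.py <<'E'
def go(x,y,z,yaw):
    o=r.get_obs(); q=o["tcp_rot"]; A=Ro.from_quat([q[1],q[2],q[3],q[0]]); M=A.as_matrix(); p=o["eef_pos"]
    psi=np.degrees(np.arctan2(M[1,0],M[0,0])); d=np.array([x,y,z])-p
    t=(yaw-psi+90)%180-90   # half turn gives same grasp
    ty=np.radians(psi+t); tx=np.array([np.cos(ty),np.sin(ty),0]); tz=np.array([0,0,-1.]); tyv=np.cross(tz,tx)
    print("pos",p.round(1),"yaw",psi.round(2),"q6",o["qpos"][5].round(2),"tilt",np.degrees(np.arccos(-M[2,2])).round(2),"w",round(o["grip_width"],1),"t",o["time"],"F",o["contact_force"].round(1))
    print("  turn rz %.3f rad; shift before turn"%(-np.radians(t)),(M.T@d).round(1)," after turn",[round(float(v@d),1) for v in(tx,tyv,tz)])
E
python3 - <<'E'
from h import *
T=cv2.imread("pics/top0.png")
h=cv2.cvtColor(T,cv2.COLOR_BGR2HSV)
m=cv2.inRange(h,(0,0,110),(179,60,255)); k=np.zeros_like(m);k[195:252,238:442]=255;m&=k
m=cv2.morphologyEx(m,cv2.MORPH_CLOSE,np.ones((3,3)))
P=np.array([ray("top",p,12)[:2] for p in np.argwhere(m>0)[:,::-1]],np.float32)
print("board",cv2.minAreaRect(P))
for n,b,c,z in [("orange",(415,190,440,220),"orange",20),("handle",(390,205,415,235),"yellow",80)]:
    mm=mask(T,c,b); ys,xs=np.nonzero(mm); print(n,xs.mean(),ys.mean(),len(xs),ray("top",(xs.mean(),ys.mean()),z).round(1))
print(T[195:216,418:434,2])
go(373.7,-253.8,180,121.6)
E
```

```text
Traceback (most recent call last):
  File "h.py", line 5, in ray
    c=imaging.camera_info(n); R,t,K=c["R"],c["t"],c["mtx"]
ValueError: time passes only in moves, steps and waits
```

```bash
sed -i 's/imaging.camera_info(n)/CI(n)/; s/^def ray/import functools\nCI=functools.lru_cache(None)(imaging.camera_info)\ndef ray/' h.py
python3 - <<'E'
from h import *
T=cv2.imread("pics/top0.png")
h=cv2.cvtColor(T,cv2.COLOR_BGR2HSV)
m=cv2.inRange(h,(0,0,110),(179,60,255)); k=np.zeros_like(m);k[195:252,238:442]=255;m&=k
m=cv2.morphologyEx(m,cv2.MORPH_CLOSE,np.ones((3,3)))
P=np.array([ray("top",p,12)[:2] for p in np.argwhere(m>0)[:,::-1]],np.float32)
print("board",cv2.minAreaRect(P))
for n,b,c,z in [("orange",(415,190,440,220),"orange",20),("handle",(390,205,415,235),"yellow",80)]:
    mm=mask(T,c,b); ys,xs=np.nonzero(mm); print(n,xs.mean(),ys.mean(),len(xs),ray("top",(xs.mean(),ys.mean()),z).round(1))
print(T[195:216,418:434,2])
go(373.7,-253.8,180,121.6)
E
```

```text
board ((578.1033325195312, -28.8511962890625), (101.60816192626953, 440.90313720703125), 0.36260247230529785)
orange 424.7692307692308 200.69230769230768 39 [ 629.8 -220.7   20. ]
handle 402.5888888888889 221.1 90 [ 577.2 -160.7   80. ]
[[ 55  56  56  56  54  53  55  54  54  76  82  80  82  80  81  81]
 [ 55  53  48  46  48  47  48  49  47  69  73  74  78  80  81  82]
 [ 53  44 150 157 153 156  76  67 144 168 171 142  90  78  84  83]
 [ 53  70 255 255 255 255 191 166 255 255 255 255 150  58  57  58]
 [ 49  87 255 255 255 255 198 110 255 255 255 255 146  46  53  53]
 [ 43  85 255 255 255 255 198  96 255 255 255 255 133  40  47  48]
 [ 83  98 255 255 255 255 197  96 255 255 255 255 158  88  94  93]
 [255 192 255 255 255 255 199  97 255 255 255 255 255 255 255 255]
 [255 197 255 255 255 255 195  95 255 255 255 255 255 255 255 255]
 [255 197 255 255 255 255 193  93 255 255 255 255 254 188 154 218]
 [255 230 248 248 247 249 210 176 247 250 249 255 202 112 101 116]
 [253 253 253 252 251 254 255 255 253 252 253 255 230 126  98 137]
 [252 253 253 252 251 252 255 254 253 252 253 255 255 244 209 255]
 [253 254 253 252 251 252 255 254 252 252 252 253 254 254 253 254]
 [253 253 254 252 252 253 255 254 253 252 252 252 253 253 253 254]
 [254 254 242 251 253 254 255 248 251 252 253 237 249 253 253 254]
 [253 254 236 229 251 254 255 225 249 253 253 233 249 253 253 253]
 [252 254 234 223 251 254 255 219 249 253 252 235 229 251 253 253]
 [253 254 254 237 251 246 255 242 250 253 252 253 237 252 252 252]
 [253 254 254 253 253 251 254 254 253 252 253 253 253 254 253 253]
 [253 253 253 252 252 252 253 253 252 252 253 253 253 250 249 248]]
pos [ 247.4 -490.8  230.5] yaw 116.74 q6 -0.28 tilt 0.1 w 85.6 t 0.1 F [ 0.4  0.1 -0.3]
  turn rz -0.085 rad; shift before turn [154.7 219.4  50.7]  after turn [135.6, 231.8, 50.5]
```

>>> {"op": "servo_tool", "data": {
  "plan": [
    [[0, 0, 0, 0, 0, -0.085, 100], [8, 15, 3, 0, 0, 0, 100], [17, 29, 6, 0, 0, 0, 100], [17, 29, 6, 0, 0, 0, 100], [17, 29, 6, 0, 0, 0, 100], [17, 29, 6, 0, 0, 0, 100], [17, 29, 6, 0, 0, 0, 100], [17, 29, 6, 0, 0, 0, 100], [17, 29, 6, 0, 0, 0, 100], [8.6, 13.8, 5.5, 0, 0, 0, 100], [0, 0, 0, 0, 0, 0, 100], [0, 0, 0, 0, 0, 0, 100]]
  ]
}}

```text
time: 1.1
eef_pos: [373.8, -253.4, 180.4]
tcp_rot: [-0.001, 0.487, 0.874, -0.0]
contact_force: [0.5, -0.3, 0.3]
grip_width: 85.1
```

```bash
python3 -c "
from h import *
go(373.7,-253.8,6,121.6)"
```

```text
pos [ 373.8 -253.4  180.4] yaw 121.74 q6 -0.77 tilt 0.07 w 85.1 t 1.1 F [ 0.5 -0.3  0.3]
  turn rz 0.003 rad; shift before turn [ -0.4  -0.2 174.4]  after turn [-0.3, -0.3, 174.4]
```

>>> {"op": "servo_tool", "data": {
  "plan": [
    [[0, 0, 15, 0, 0, 0, 100], [0, 0, 30, 0, 0, 0, 100], [0, 0, 35, 0, 0, 0, 100], [0, 0, 35, 0, 0, 0, 100], [0, 0, 30, 0, 0, 0, 100], [0, 0, 15, 0, 0, 0, 100], [0, 0, 10, 0, 0, 0, 100], [0, 0, 4, 0, 0, 0, 100], [0, 0, 0, 0, 0, 0, 0], [0, 0, 0, 0, 0, 0, 0], [0, 0, 0, 0, 0, 0, 0], [0, 0, 0, 0, 0, 0, 0], [0, 0, 0, 0, 0, 0, 0], [0, 0, 0, 0, 0, 0, 0], [0, 0, 0, 0, 0, 0, 0], [0, 0, 0, 0, 0, 0, 0]]
  ]
}}

```text
time: 2.43
eef_pos: [374.8, -254.7, 8.0]
tcp_rot: [0.001, 0.488, 0.873, -0.0]
contact_force: [-1.3, -1.3, 6.5]
grip_width: 51.0
```

>>> {"op": "servo_tool", "data": {
  "plan": [
    [[0, 0, -10, 0, 0, 0, 0], [0, 0, -20, 0, 0, 0, 0], [0, 0, -25, 0, 0, 0.1, 0], [0, 0, -25, 0, 0, 0.1, 0], [0, 0, -25, 0, 0, 0.1, 0], [0, 0, -25, 0, 0, 0.1, 0], [0, 0, -15, 0, 0, 0.1, 0], [0, 0, -5, 0, 0, 0.01, 0], [0, 0, 0, 0, 0, 0, 0], [0, 0, 0, 0, 0, 0, 0]]
  ]
}}

```text
time: 3.27
eef_pos: [373.2, -253.6, 155.7]
tcp_rot: [-0.001, 0.691, 0.723, 0.0]
contact_force: [-0.4, 0.6, -2.7]
grip_width: 51.1
```

```bash
python3 -c "
from h import *
go(575.3,133,160,92.5)
im=imaging.snapshot('top');cv2.imwrite('pics/t1.png',im[180:360,200:500])
im=imaging.snapshot('scene');cv2.imwrite('pics/s1.png',im)"
```

```text
pos [ 373.2 -253.6  155.7] yaw 92.54 q6 -1.28 tilt 0.1 w 51.1 t 3.2667 F [-0.4  0.6 -2.7]
  turn rz 0.001 rad; shift before turn [377.3 219.   -4.1]  after turn [377.4, 218.8, -4.3]
```

View pics/s1.png

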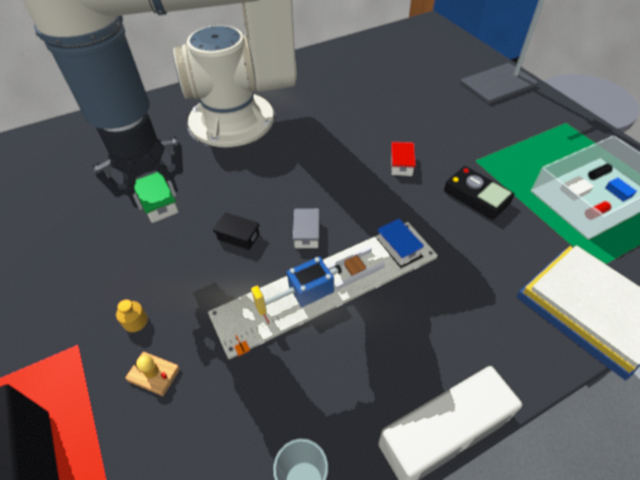

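>>> {"op": "servo_tool", "data": {
  "plan": [
    [[15, 9, 0, 0, 0, 0, 0], [31, 18, 0, 0, 0, 0, 0], [31, 18, 0, 0, 0, 0, 0], [31, 18, 0, 0, 0, 0, 0], [31, 18, 0, 0, 0, 0, 0], [31, 18, 0, 0, 0, 0, 0], [31, 18, 0, 0, 0, 0, 0], [31, 18, 0, 0, 0, 0, 0], [31, 18, 0, 0, 0, 0, 0], [31, 18, 0, 0, 0, 0, 0], [31, 18, 0, 0, 0, 0, 0], [31, 18, 0, 0, 0, 0, 0], [14, 8, 0, 0, 0, 0, 0], [7.4, 3.8, 0, 0, 0, 0, 0], [0, 0, 0, 0, 0, 0, 0], [0, 0, 0, 0, 0, 0, 0], [0, 0, 0, 0, 0, 0, 0]]
  ]
}}

```text
time: 4.78
eef_pos: [576.0, 131.0, 156.3]
tcp_rot: [-0.0, 0.692, 0.722, -0.001]
contact_force: [-0.6, -0.1, -1.8]
grip_width: 51.3
```

```bash
cat > look.py <<'E'
from h import *
import sys
k=sys.argv[1]
for n,b in (("top",(215,180,345,310)),("scene",(330,140,470,290))):
    im=imaging.snapshot(n);cv2.imwrite(f"pics/{n}_full{k}.png",im)
    cv2.imwrite(f"pics/{n}{k}.png",cv2.resize(im[b[1]:b[3],b[0]:b[2]],None,fx=4,fy=4,interpolation=cv2.INTER_CUBIC))
E
python3 -c "
from h import *
go(575.3,133,58,92.5)"; python3 look.py 2
```

```text
pos [576.  131.  156.3] yaw 92.38 q6 -2.02 tilt 0.08 w 51.3 t 4.7833 F [-0.6 -0.1 -1.8]
  turn rz -0.002 rad; shift before turn [ 2.1 -0.5 98.3]  after turn [2.0, -0.7, 98.3]
```

View pics/scene2.png

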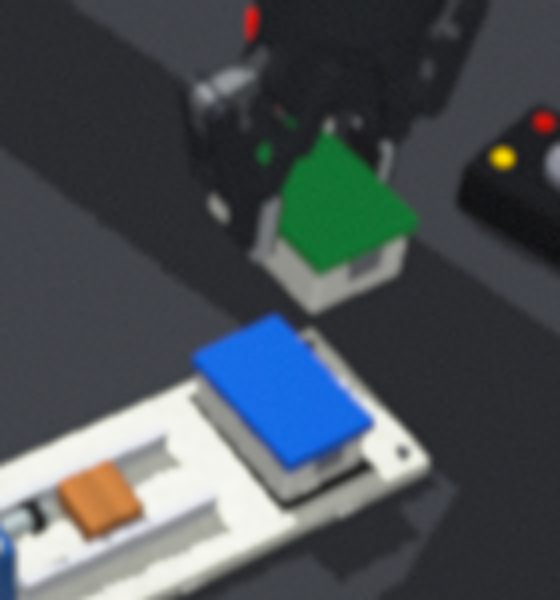

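View pics/top2.png

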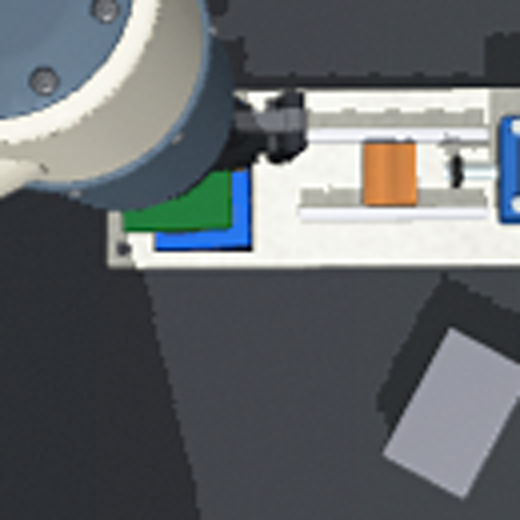

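```bash
python3 -c "
from h import *
for z,a,b in((184.3,(410.5,207.5),(434.5,194.5)),(48,(402.5,256),(423,245.5))):
    A,B=ray('scene',a,z),ray('scene',b,z);print(A.round(1),B.round(1),((A+B)/2).round(1),np.linalg.norm(A-B).round(1))
"
```

```text
[621.6 105.2 184.3] [616.5 157.3 184.3] [619.1 131.2 184.3] 52.3
[620.1 111.1  48. ] [618.1 159.4  48. ] [619.1 135.2  48. ] 48.3
```

>>> {"op": "servo_tool", "data": {
  "plan": [
    [[2.4, -0.3, 10, 0, 0, 0, 0], [0, 0, 20, 0, 0, 0, 0], [0, 0, 25, 0, 0, 0, 0], [0, 0, 20, 0, 0, 0, 0], [0, 0, 12, 0, 0, 0, 0], [0, 0, 6, 0, 0, 0, 0], [0, 0, 3, 0, 0, 0, 0], [0, 0, 2, 0, 0, 0, 0], [0, 0, 0, 0, 0, 0, 0], [0, 0, 0, 0, 0, 0, 0]]
  ]
}}

```text
time: 5.72
eef_pos: [576.9, 134.6, 59.7]
tcp_rot: [0.0, 0.692, 0.722, 0.001]
contact_force: [-0.3, -0.2, -1.2]
grip_width: 51.1
```

```bash
python3 -c "
from h import *
go(575.3,133.5,56,92.5)"; python3 look.py 3
```

```text
pos [576.9 134.6  59.7] yaw 92.4 q6 -2.02 tilt 0.1 w 51.1 t 5.7167 F [-0.3 -0.2 -1.2]
  turn rz -0.002 rad; shift before turn [-1.1 -1.6  3.7]  after turn [-1.1, -1.6, 3.7]
```

View pics/scene3.png

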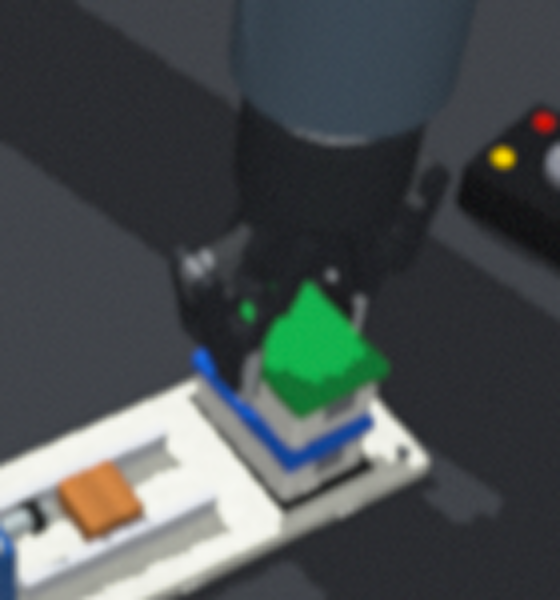

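>>> {"op": "servo_tool", "data": {
  "plan": [
    [[-0.8, -1, 1.5, 0, 0, 0, 0], [0, 0, 1, 0, 0, 0, 0], [0, 0, 1, 0, 0, 0, 0], [0, 0, 0, 0, 0, 0, 0], [0, 0, 0, 0, 0, 0, 0], [0, 0, 0, 0, 0, 0, 0]]
  ]
}}

```text
time: 6.32
eef_pos: [575.4, 133.6, 56.0]
tcp_rot: [0.0, 0.692, 0.722, 0.0]
contact_force: [-3.6, -0.8, 6.4]
grip_width: 51.3
```

```bash
python3 -c "
from h import *
go(575.3,133.5,56,92.5)"; python3 look.py 4
```

```text
pos [575.4 133.6  56. ] yaw 92.41 q6 -2.02 tilt 0.03 w 51.3 t 6.3167 F [-3.6 -0.8  6.4]
  turn rz -0.002 rad; shift before turn [-0.1 -0.1  0. ]  after turn [-0.1, -0.1, 0.0]
```

View pics/scene4.png

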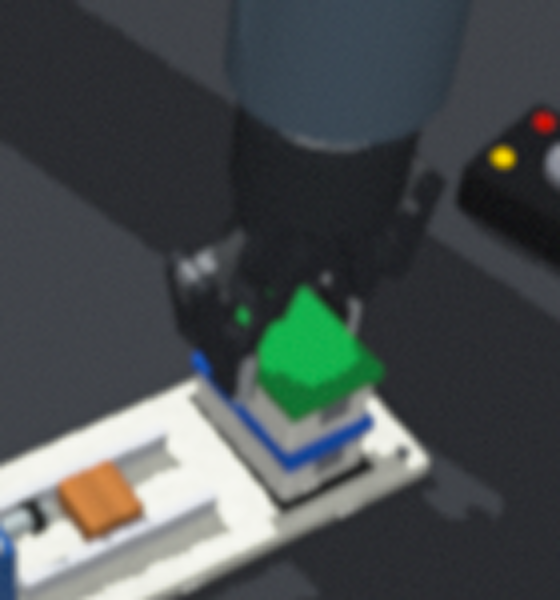

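>>> {"op": "servo_tool", "data": {
  "plan": [
    [[0, 0, 0, 0, 0, 0, 100], [0, 0, 0, 0, 0, 0, 100], [0, 0, 0, 0, 0, 0, 100], [0, 0, 0, 0, 0, 0, 100], [0, 0, -10, 0, 0, 0, 100], [0, 0, -20, 0, 0, 0, 100], [0, 0, -30, 0, 0, 0, 100], [0, 0, -35, 0, 0, 0, 100], [0, 0, -25, 0, 0, 0, 100], [0, 0, 0, 0, 0, 0, 100]]
  ]
}}

```text
time: 7.25
eef_pos: [578.7, 134.2, 182.9]
tcp_rot: [0.003, 0.692, 0.722, 0.005]
contact_force: [-0.1, -0.2, 0.7]
grip_width: 85.3
```

```bash
python3 -c "
from h import *
go(364.3,288.5,176,57)"; python3 look.py 5
```

```text
pos [578.7 134.2 182.9] yaw 92.43 q6 -2.02 tilt 0.71 w 85.3 t 7.25 F [-0.1 -0.2  0.7]
  turn rz 0.618 rad; shift before turn [ 163.3 -207.7    4.9]  after turn [12.7, -263.8, 6.9]
```

View pics/scene5.png

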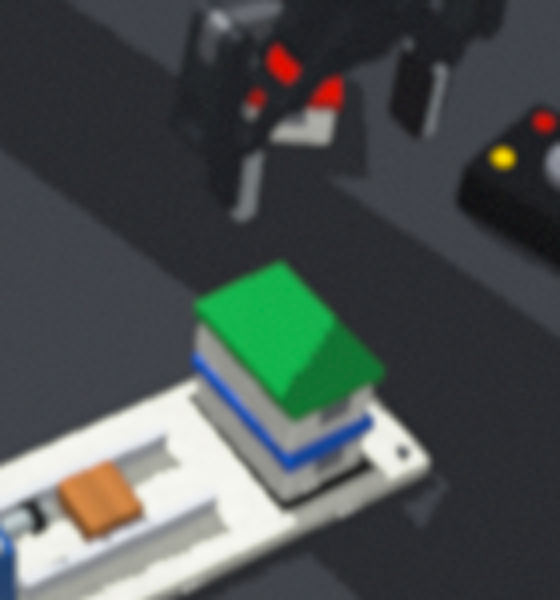

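>>> {"op": "servo_tool", "data": {
  "plan": [
    [[0, 0, 0, 0, 0, -0.12, 100], [0, 0, 0, 0, 0, -0.12, 100], [0, 0, 0, 0, 0, -0.12, 100], [0, 0, 0, 0, 0, -0.12, 100], [0, 0, 0, 0, 0, -0.12, 100], [0, 0, 0, 0, 0, -0.12, 100], [0, 0, 0, 0, 0, -0.12, 100], [0, 0, 0, 0, 0, -0.12, 100], [0, 0, 0, 0, 0, -0.12, 100], [0, 0, 0, 0, 0, -0.12, 100], [0, 0, 0, 0, 0, -0.12, 100], [0, 0, 0, 0, 0, -0.12, 100], [0, 0, 0, 0, 0, -0.12, 100], [0, 0, 0, 0, 0, -0.12, 100], [0, 0, 0, 0, 0, -0.12, 100], [0, 0, 0, 0, 0, -0.12, 100], [0, 0, 0, 0, 0, -0.12, 100], [0, 0, 0, 0, 0, -0.12, 100], [0, 0, 0, 0, 0, -0.12, 100], [0, 0, 0, 0, 0, -0.12, 100]]
  ]
}}

```text
time: 9.02
eef_pos: [574.6, 133.3, 173.9]
tcp_rot: [-0.001, -0.424, 0.905, 0.0]
contact_force: [-0.2, -0.1, -0.1]
grip_width: 85.4
```

>>> {"op": "servo_tool", "data": {
  "plan": [
    [[0, 0, 0, 0, 0, -0.12, 100], [0, 0, 0, 0, 0, 0, 100], [0, 0, 0, 0, 0, 0, 100]]
  ]
}}

```text
time: 9.27
eef_pos: [574.8, 133.4, 174.3]
tcp_rot: [-0.001, -0.474, 0.881, 0.0]
contact_force: [-0.9, 0.5, 0.2]
grip_width: 85.5
```

```bash
python3 -c "
from h import *
go(364.3,288.5,170,57)
T=imaging.snapshot('top');cv2.imwrite('pics/top_full6.png',T)
try: print(lid('top',T,'red',(160,280,230,360),36),lid('top',T,'green',(230,190,290,260),84))
except Exception as e: print(e)
S=imaging.snapshot('scene');cv2.imwrite('pics/scene_full6.png',S)
print(lid('scene',S,'green',(370,190,440,250),84))
"
```

```text
pos [574.8 133.4 174.3] yaw -123.43 q6 0.49 tilt 0.11 w 85.5 t 9.2667 F [-0.9  0.5  0.2]
  turn rz -0.007 rad; shift before turn [-13.5 261.1   4.6]  after turn [-15.4, 261.0, 4.3]
(367.2, 286.7, 74.3, 51.8, 'long axis deg', -32.6) (548.3, 132.4, 52.7, 27.4, 'long axis deg', -90.0)
(577.0, 132.5, 85.3, 55.8, 'long axis deg', 3.3)
```

View pics/top_full6.png

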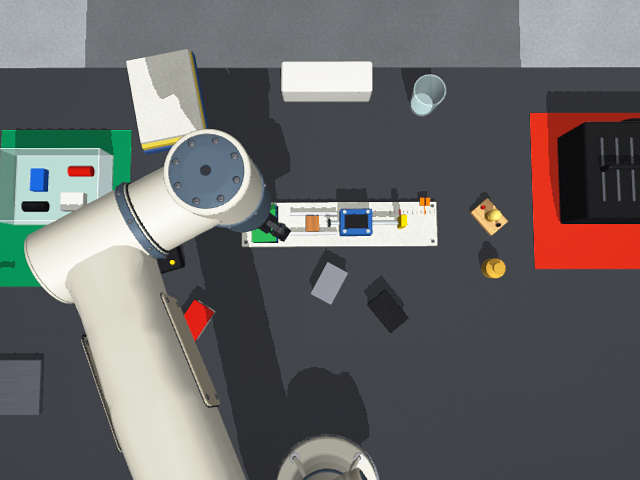

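>>> {"op": "servo_tool", "data": {
  "plan": [
    [[-0.7, 14, 0, 0, 0, -0.007, 100], [-1.8, 31, 0.5, 0, 0, 0, 100], [-1.8, 31, 0.5, 0, 0, 0, 100], [-1.8, 31, 0.5, 0, 0, 0, 100], [-1.8, 31, 0.5, 0, 0, 0, 100], [-1.8, 31, 0.5, 0, 0, 0, 100], [-1.8, 31, 0.5, 0, 0, 0, 100], [-1.8, 31, 0.5, 0, 0, 0, 100], [-1.2, 20, 0.5, 0, 0, 0, 100], [-0.6, 10, 0, 0, 0, 0, 100], [0, 0, 0, 0, 0, 0, 100], [0, 0, 0, 0, 0, 0, 100]]
  ]
}}

```text
time: 10.37
eef_pos: [364.3, 287.9, 171.4]
tcp_rot: [0.0, -0.479, 0.878, -0.0]
contact_force: [-0.5, 0.1, -0.3]
grip_width: 85.7
```

```bash
python3 -c "
from h import *
go(364.3,288.5,7,57)"
```

```text
pos [364.3 287.9 171.4] yaw -122.82 q6 -0.01 tilt 0.01 w 85.7 t 10.3667 F [-0.5  0.1 -0.3]
  turn rz 0.003 rad; shift before turn [ -0.5   0.3 164.4]  after turn [-0.5, 0.3, 164.4]
```

>>> {"op": "servo_tool", "data": {
  "plan": [
    [[-0.5, 0.3, 15, 0, 0, 0, 100], [0, 0, 30, 0, 0, 0, 100], [0, 0, 35, 0, 0, 0, 100], [0, 0, 30, 0, 0, 0, 100], [0, 0, 25, 0, 0, 0, 100], [0, 0, 15, 0, 0, 0, 100], [0, 0, 10, 0, 0, 0, 100], [0, 0, 4, 0, 0, 0, 100], [0, 0, 0, 0, 0, 0, 0], [0, 0, 0, 0, 0, 0, 0], [0, 0, 0, 0, 0, 0, 0], [0, 0, 0, 0, 0, 0, 0], [0, 0, 0, 0, 0, 0, 0], [0, 0, 0, 0, 0, 0, 0], [0, 0, 0, 0, 0, 0, 0], [0, 0, 0, 0, 0, 0, 0]]
  ]
}}

```text
time: 11.7
eef_pos: [365.1, 289.2, 8.5]
tcp_rot: [0.001, -0.479, 0.878, 0.0]
contact_force: [0.0, -0.9, 6.0]
grip_width: 50.9
```

>>> {"op": "servo_tool", "data": {
  "plan": [
    [[0, 0, -10, 0, 0, 0, 0], [0, 0, -20, 0, 0, 0, 0], [0, 0, -28, 0, 0, -0.1, 0], [0, 0, -28, 0, 0, -0.1, 0], [0, 0, -28, 0, 0, -0.1, 0], [0, 0, -28, 0, 0, -0.1, 0], [0, 0, -20, 0, 0, -0.1, 0], [0, 0, -10, 0, 0, -0.1, 0], [0, 0, 0, 0, 0, -0.014, 0], [0, 0, 0, 0, 0, 0, 0], [0, 0, 0, 0, 0, 0, 0]]
  ]
}}

```text
time: 12.62
eef_pos: [363.4, 287.8, 177.9]
tcp_rot: [0.001, 0.721, -0.693, -0.0]
contact_force: [-0.6, 0.4, -2.1]
grip_width: 50.9
```

```bash
python3 -c "
from h import *
go(573,132,180,92.4)"
```

```text
pos [363.4 287.8 177.9] yaw -87.81 q6 0.6 tilt 0.15 w 50.9 t 12.6167 F [-0.6  0.4 -2.1]
  turn rz -0.004 rad; shift before turn [ 163.7 -203.5   -2.3]  after turn [164.4, -202.9, -2.1]
```

>>> {"op": "servo_tool", "data": {
  "plan": [
    [[7, -9, 0, 0, 0, 0, 0], [20, -25, 0, 0, 0, 0, 0], [25, -31, 0, 0, 0, 0, 0], [25, -31, 0, 0, 0, 0, 0], [25, -31, 0, 0, 0, 0, 0], [25, -31, 0, 0, 0, 0, 0], [20, -25, 0, 0, 0, 0, 0], [12, -14, 0, 0, 0, 0, 0], [5, -6.5, 0, 0, 0, 0, 0], [0, 0, 0, 0, 0, 0, 0], [0, 0, 0, 0, 0, 0, 0], [0, 0, 0, 0, 0, 0, 0]]
  ]
}}

```text
time: 13.62
eef_pos: [573.4, 133.5, 178.6]
tcp_rot: [0.001, 0.722, -0.692, -0.0]
contact_force: [-0.7, -0.1, -1.2]
grip_width: 51.0
```

```bash
python3 -c "
from h import *
go(573,132,92.5,92.4)"; python3 look.py 7
```

```text
pos [573.4 133.5 178.6] yaw -87.64 q6 1.12 tilt 0.08 w 51.0 t 13.6167 F [-0.7 -0.1 -1.2]
  turn rz -0.001 rad; shift before turn [ 1.5  0.3 86.1]  after turn [1.5, 0.4, 86.1]
```

View pics/scene7.png

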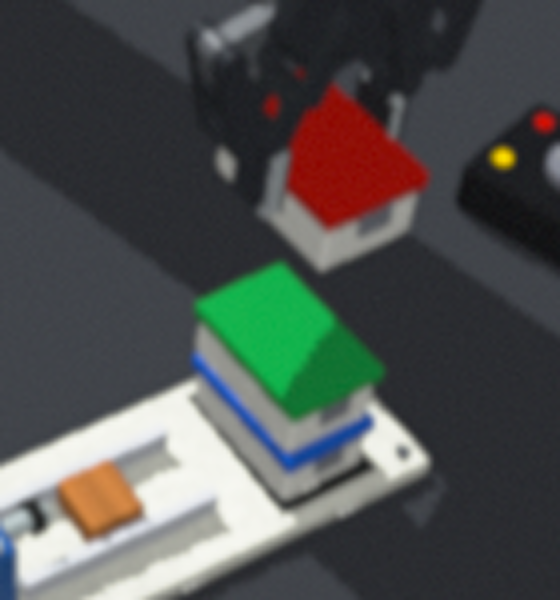

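```bash
python3 -c "
from h import *
for z,a,b in((206,(413,197),(437.5,185)),(84,(404.5,244.5),(426,233))):
    A,B=ray('scene',a,z),ray('scene',b,z);print(A.round(1),B.round(1),((A+B)/2).round(1),np.linalg.norm(A-B).round(1))
"
```

```text
[620.  107.5 206. ] [616.9 158.2 206. ] [618.5 132.8 206. ] 50.8
[620.7 109.6  84. ] [617.4 159.7  84. ] [619.  134.6  84. ] 50.1
```

>>> {"op": "servo_tool", "data": {
  "plan": [
    [[0, 0, 10, 0, 0, 0, 0], [0, 0, 20, 0, 0, 0, 0], [0, 0, 20, 0, 0, 0, 0], [0, 0, 15, 0, 0, 0, 0], [0, 0, 9, 0, 0, 0, 0], [0, 0, 5, 0, 0, 0, 0], [0, 0, 3, 0, 0, 0, 0], [0, 0, 1.5, 0, 0, 0, 0], [0, 0, 0, 0, 0, 0, 0], [0, 0, 0, 0, 0, 0, 0], [0, 0, 0, 0, 0, 0, 0]]
  ]
}}

```text
time: 14.63
eef_pos: [574.8, 133.1, 96.6]
tcp_rot: [-0.001, 0.722, -0.692, 0.0]
contact_force: [-0.7, 0.1, -2.7]
grip_width: 50.7
```

```bash
python3 -c "
from h import *
go(573,133,92.5,92.4)"; python3 look.py 8
```

```text
pos [574.8 133.1  96.6] yaw -87.64 q6 1.12 tilt 0.09 w 50.7 t 14.6333 F [-0.7  0.1 -2.7]
  turn rz -0.001 rad; shift before turn [0.1 1.8 4.1]  after turn [0.1, 1.8, 4.1]
```

View pics/scene8.png

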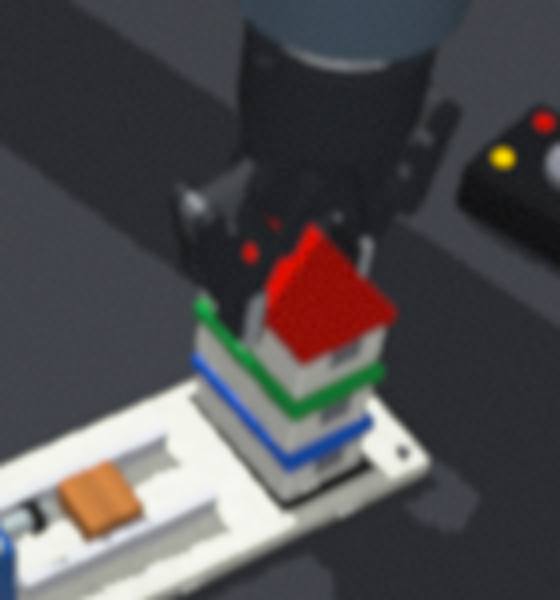

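>>> {"op": "servo_tool", "data": {
  "plan": [
    [[0, 1, 1.5, 0, 0, 0, 0], [0, 0, 1, 0, 0, 0, 0], [0, 0, 1, 0, 0, 0, 0], [0, 0, 0.4, 0, 0, 0, 0], [0, 0, 0, 0, 0, 0, 0], [0, 0, 0, 0, 0, 0, 0]]
  ]
}}

```text
time: 15.23
eef_pos: [573.4, 132.9, 92.5]
tcp_rot: [-0.0, 0.722, -0.692, 0.0]
contact_force: [-2.9, 0.0, 5.5]
grip_width: 50.9
```

>>> {"op": "servo_tool", "data": {
  "plan": [
    [[0, 0, 0, 0, 0, 0, 100], [0, 0, 0, 0, 0, 0, 100], [0, 0, 0, 0, 0, 0, 100], [0, 0, 0, 0, 0, 0, 100], [0, 0, -10, 0, 0, 0, 100], [0, 0, -20, 0, 0, 0, 100], [0, 0, -30, 0, 0, 0, 100], [0, 0, -25, 0, 0, 0, 100], [0, 0, -15, 0, 0, 0, 100], [0, 0, 0, 0, 0, 0, 60], [0, 0, 0, 0, 0, 0, 60]]
  ]
}}

```text
time: 16.15
eef_pos: [573.9, 133.2, 193.4]
tcp_rot: [-0.001, 0.722, -0.692, 0.0]
contact_force: [-0.2, 0.9, -0.7]
grip_width: 64.0
```

```bash
python3 -c "
from h import *
go(578.9,-163.9,130,90.36)"; python3 look.py 9
```

```text
pos [573.9 133.2 193.4] yaw -87.64 q6 1.12 tilt 0.16 w 64.0 t 16.15 F [-0.2  0.9 -0.7]
  turn rz 0.035 rad; shift before turn [297.1   7.4  63. ]  after turn [297.1, -3.2, 63.4]
```

View pics/scene9.png

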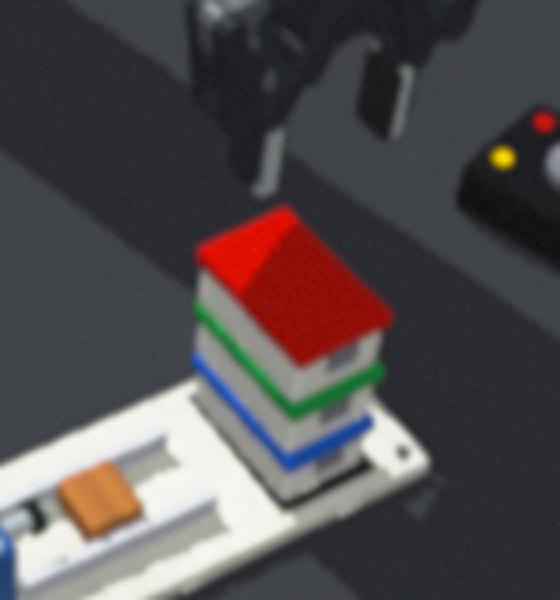

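>>> {"op": "servo_tool", "data": {
  "plan": [
    [[0, 0, 0, 0, 0, 0.035, 60], [15, 0, 0, 0, 0, 0, 60], [30, 0, 0, 0, 0, 0, 60], [35, -0.5, 0, 0, 0, 0, 60], [35, -0.5, 5, 0, 0, 0, 60], [35, -0.5, 10, 0, 0, 0, 60], [35, -0.5, 10, 0, 0, 0, 60], [35, -0.5, 8, 0, 0, 0, 60], [35, -0.7, 0, 0, 0, 0, 60], [25, 0, 0, 0, 0, 0, 60], [12, 0, 0, 0, 0, 0, 60], [5, 0, 0, 0, 0, 0, 60], [0, 0, 0, 0, 0, 0, 60], [0, 0, 0, 0, 0, 0, 60]]
  ]
}}

```text
time: 17.42
eef_pos: [578.3, -163.4, 158.6]
tcp_rot: [0.0, 0.709, -0.705, -0.0]
contact_force: [0.5, 0.6, 0.1]
grip_width: 51.2
```

```bash
python3 -c "
from h import *
go(578.9,-163.9,52,90.36)
T=imaging.snapshot('top');S=imaging.snapshot('scene')
cv2.imwrite('pics/top10.png',cv2.resize(T[170:290,340:500],None,fx=4,fy=4))
cv2.imwrite('pics/scene10.png',cv2.resize(S[210:370,190:350],None,fx=3.7,fy=3.7))
"
```

```text
pos [ 578.3 -163.4  158.6] yaw -89.62 q6 1.59 tilt 0.04 w 51.2 t 17.4167 F [0.5 0.6 0.1]
  turn rz 0.000 rad; shift before turn [  0.6  -0.7 106.6]  after turn [0.5, -0.6, 106.6]
```

View pics/scene10.png

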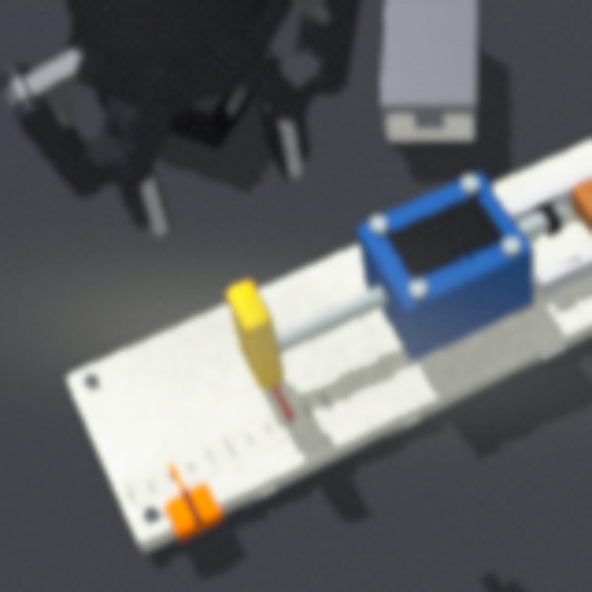

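View pics/top10.png

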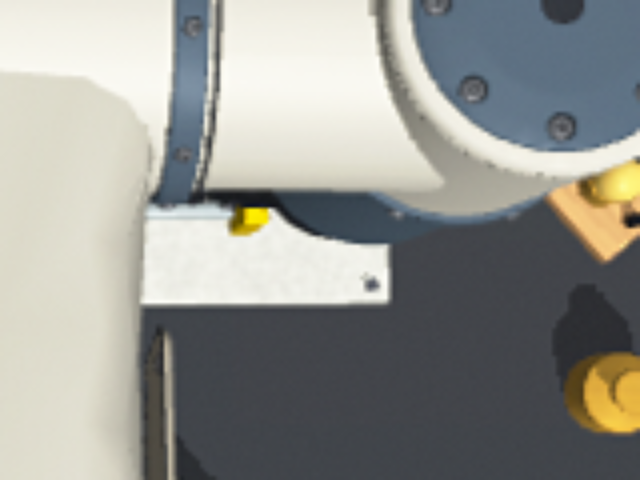

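```bash
python3 -c "
from h import *
f=lambda u,v:(u/3.7+190,v/3.7+210)
print('handle top',ray('scene',f(246,297),80))
A=[('pointer tip',(290,417),22),('pointer root',(274,390),22),('mark line top far',(185,488),20),('mark line near',(205,530),20),('orange tip',(172,465),12)]
for n,p,z in A:
    X=ray('scene',f(*p),z); b=np.radians(.36); d=X[:2]-[578.1,-28.9]
    print(n,X.round(1),'board',(d@[np.cos(b),np.sin(b)]).round(1),(d@[-np.sin(b),np.cos(b)]).round(1))
"
```

```text
handle top [ 579.70932037 -162.39741496   80.        ]
pointer tip [ 613.5 -162.2   22. ] board 34.5 -133.6
pointer root [ 596.6 -163.1   22. ] board 17.6 -134.3
mark line top far [ 622.7 -219.2   20. ] board 43.4 -190.5
mark line near [ 646.3 -218.9   20. ] board 67.0 -190.4
orange tip [ 604.5 -219.8   12. ] board 25.2 -191.0
```

>>> {"op": "servo_tool", "data": {
  "plan": [
    [[0, -0.6, 12, 0, 0, 0, 60], [0, 0, 25, 0, 0, 0, 60], [0, 0, 25, 0, 0, 0, 60], [0, 0, 20, 0, 0, 0, 60], [0, 0, 12, 0, 0, 0, 60], [0, 0, 8, 0, 0, 0, 60], [0, 0, 3, 0, 0, 0, 60], [0, 0, 0, 0, 0, 0, 60], [0, 0, 0, 0, 0, 0, 60]]
  ]
}}

```text
time: 18.27
eef_pos: [579.7, -163.8, 54.9]
tcp_rot: [-0.0, 0.71, -0.705, 0.001]
contact_force: [0.3, 0.1, 0.0]
grip_width: 51.3
```

>>> {"op": "servo_tool", "data": {
  "plan": [
    [[0, 0, 0, 0, 0, 0, 0], [0, 0, 0, 0, 0, 0, 0], [0, 0, 0, 0, 0, 0, 0], [0, 0, 0, 0, 0, 0, 0], [0, 0, 0, 0, 0, 0, 0], [0, 0, 0, 0, 0, 0, 0], [0, 0, 0, 0, 0, 0, 0], [0, 0, 0, 0, 0, 0, 0], [0, 0, 0, 0, 0, 0, 0], [0, 0, 0, 0, 0, 0, 0]]
  ]
}}

```text
time: 19.1
eef_pos: [579.4, -163.7, 54.7]
tcp_rot: [-0.001, 0.709, -0.705, 0.0]
contact_force: [-2.1, 3.7, 6.0]
grip_width: 13.0
```

```bash
cat > look2.py <<'E'
from h import *
import sys
S=imaging.snapshot('scene')
cv2.imwrite(f'pics/scene{sys.argv[1]}.png',cv2.resize(S[210:370,190:350],None,fx=3.7,fy=3.7,interpolation=cv2.INTER_CUBIC))
go(578.9,-220.5,52,90.36)
E
python3 look2.py 11
```

```text
pos [ 579.4 -163.7   54.7] yaw -89.64 q6 1.59 tilt 0.08 w 12.9 t 19.15 F [-1.6  3.   5.6]
  turn rz 0.000 rad; shift before turn [56.8  0.9  2.7]  after turn [56.8, 0.8, 2.7]
```

View pics/scene11.png

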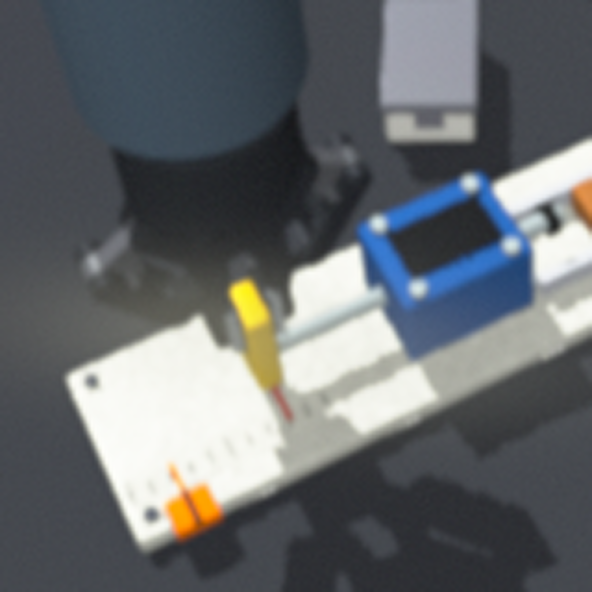

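Gripped at 13 mm, pads on the handle's y faces, pointer tip unmoved at (290,417). Now the draw.

>>> {"op": "servo_tool", "data": {
  "plan": [
    [[2, 0, 0, 0, 0, 0, 0], [4, 0, 0, 0, 0, 0, 0], [5, 0, 0, 0, 0, 0, 0], [6, 0, 0, 0, 0, 0, 0], [6, 0, 0, 0, 0, 0, 0], [6, 0, 0, 0, 0, 0, 0], [6, 0, 0, 0, 0, 0, 0], [6, 0, 0, 0, 0, 0, 0], [5, 0, 0, 0, 0, 0, 0], [4, 0, 0, 0, 0, 0, 0], [3, 0, 0, 0, 0, 0, 0], [2, 0, 0, 0, 0, 0, 0], [1.5, 0, 0, 0, 0, 0, 0], [0, 0, 0, 0, 0, 0, 0], [0, 0, 0, 0, 0, 0, 0], [0, 0, 0, 0, 0, 0, 0], [0, 0, 0, 0, 0, 0, 0]]
  ]
}}

```text
time: 20.57
eef_pos: [579.7, -218.6, 54.7]
tcp_rot: [-0.001, 0.709, -0.705, -0.0]
contact_force: [-2.7, 10.5, 8.6]
grip_width: 12.9
```

```bash
python3 look2.py 12
```

```text
pos [ 579.7 -218.6   54.7] yaw -89.63 q6 1.69 tilt 0.16 w 12.7 t 20.6167 F [-2.4 10.   7.7]
  turn rz 0.000 rad; shift before turn [1.9 0.8 2.7]  after turn [1.9, 0.8, 2.7]
```

View pics/scene12.png

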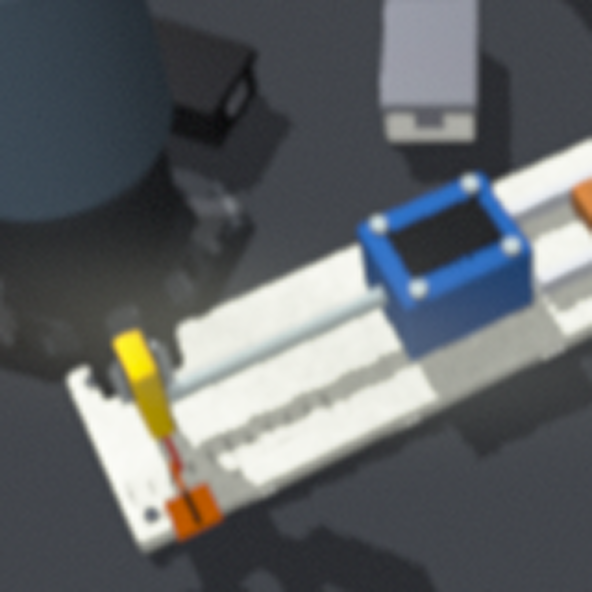

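>>> {"op": "servo_tool", "data": {
  "plan": [
    [[1, 0, 0, 0, 0, 0, 0], [0.8, 0, 0, 0, 0, 0, 0], [0, 0, 0, 0, 0, 0, 0], [0, 0, 0, 0, 0, 0, 0], [0, 0, 0, 0, 0, 0, 0], [0, 0, 0, 0, 0, 0, 0], [0, 0, 0, 0, 0, 0, 0], [0, 0, 0, 0, 0, 0, 0]]
  ]
}}

```text
time: 21.28
eef_pos: [579.7, -220.3, 54.7]
tcp_rot: [-0.001, 0.709, -0.705, -0.0]
contact_force: [-2.6, 10.3, 7.9]
grip_width: 13.0
```

```bash
python3 look2.py 13
python3 - <<'E'
from h import *
S=imaging.snapshot("scene"); cv2.imwrite("pics/scene_full13.png",S);T=imaging.snapshot("top");cv2.imwrite("pics/top_full13.png",T)
cv2.imwrite("pics/zoom13.png",cv2.resize(S[315:360,215:265],None,fx=12,fy=12,interpolation=cv2.INTER_NEAREST))
E
```

```text
pos [ 579.7 -220.3   54.7] yaw -89.62 q6 1.69 tilt 0.16 w 13.1 t 21.3333 F [-2.3 10.1  8.7]
  turn rz 0.000 rad; shift before turn [0.2 0.8 2.7]  after turn [0.2, 0.8, 2.7]
```

View pics/zoom13.png

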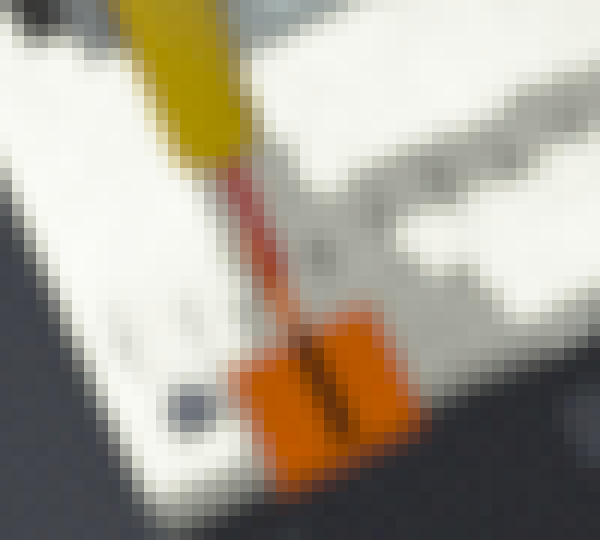

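View pics/scene_full13.png

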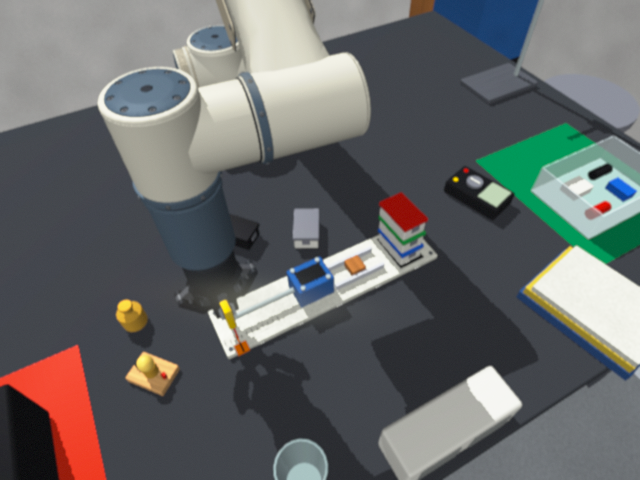

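```bash
python3 -c "
from h import *
f=lambda u,v:(u/12+214.5,v/12+314.5)
b=np.radians(.36)
for n,p,z in [('ptr root',(234,175),22),('ptr mid',(256,230),22),('ptr end',(270,275),22),('mark a',(310,350),20),('mark b',(340,430),20)]:
    X=ray('scene',f(*p),z); d=X[:2]-[578.1,-28.9]
    print(n,(d@[np.cos(b),np.sin(b)]).round(1),(d@[-np.sin(b),np.cos(b)]).round(1))
"
```

```text
ptr root 17.0 -190.6
ptr mid 26.7 -191.1
ptr end 34.2 -192.0
mark a 46.7 -191.3
mark b 60.1 -192.2
```

```bash
python3 -c "
from h import *
print(r.finish_job()); go(578.9,-220.5,52,90.36)"
```

```text
the job is handed in; nothing more can be done
None
the job is handed in; nothing more can be done
```

The shot is set up and handed in at about 21.4 s of robot time. The green case stands on the blue one, the red one stands on the green, and the gripper is holding the handle drawn back to the mark. `finish_job` gives no verdict, so the checks below are my own.

- **Column:** The last full scene picture shows blue, green and red upright and square. I put green about 3 mm from the blue case's centre. Red's offset was not measured after release, only judged square in the picture, but before lowering it lined up with green to about 2 mm. Blue stood about 4 mm off its pad's centre from the start (12 mm allowed).
- **Launcher:** The tool drew the handle back about 56.6 mm. The pointer measures y −190.6 to −192.0 mm along the board and the marker line −191.3 to −192.2 mm, so they agree to about 1 mm. The gripper is closed on the handle (13 mm opening), with about 10 N of spring pull and the tool at rest.
- **Other items:** The grey case, puck, meter, lamp holder and brass weight look unmoved in that last picture. I did not measure them again.
- **Disagreements:** The two cameras gave positions about 4–5 mm apart in x for the cases. I put this down to the angled view including the side of the lids. For the blue case's y the estimates ranged from 133 to 135 mm. All of this is within the tolerances.

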